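# Set the strain viewer's analyser to the limit marker and switch its lamp on

## Robot

A 6-joint arm with a two-finger parallel gripper is mounted at the origin on the work surface. World frame = base frame: x ahead of the robot, y to its left, z up, the work surface at z = 0. Lengths are in m, angles in rad, forces in N, time in s.
With the tool pointing down it reaches from about 0.325 to 0.85 m from the base axis. Payload 4.4 kg.
Tool frame: the origin (TCP) lies between the finger pads; the fingertips stand 8 mm ahead of it and the grasp point (between the pads) lies 11 mm behind it; z points along the fingers, y is the direction in which the jaws open and shut (so a half turn about z gives the same grasp; the last joint's range is limited). The gripper opens to 94 mm and grips with 3 to 60 N. Pads are 16 mm wide; open, the fingers measure 119 mm over their backs; the gripper's body (75 mm by 177 mm) begins 78 mm behind the grasp point.
Start: joints at [1.103, 0.207, 1.542, -0, 1.393, -0.15], TCP at [0.179, 0.546, 0.213] pointing down, gripper open.
Joint ranges: [-2.73, 2.73], [-0.86, 2.22], [0.23, 2.46], [-1.11, 4.25], [0.08, 2.63], [-2.82, 2.82]. Speed limits (rad/s): [2.79, 2.79, 3.14, 3.14, 3.14, 3.14].

## Interface

Orientations are given as a unit quaternion [w, x, y, z].
In Python, from workcell import sense, eyes, order gives the robot as it stands. The module is installed in compiled form; this text tells all that it offers.
- The arm moves only by the tool jog_arm, never from a script. Its arguments are lists of equal length, an entry for each row: "dr": the turn, a rotation vector about the tool's x, y, z in degrees, a list of three; "delta_pos": the shift along the tool's x, y, z in m, a list of three; "hand": the gripper command: -1 is shut, 1 is fully open, values between are in proportion. In form: {"dr": [[rx, ry, rz], ...], "delta_pos": [[x, y, z], ...], "hand": [hand, ...]}. A call has 1 to 12 rows; each row shifts and turns the pose as measured when the row begins, along the tool's axes as they then stand; what a row does not reach is not made up. A row lasts 1/12 s, in which the tool goes at most 41.7 mm and 7.16 degrees, less where a joint would pass 70% of its speed; a pose out of reach is approached as far as the arm can. A call is refused whole if a number of a shift passes 0.0417 or a number of a turn 7.16, either way. A call with a gripper value outside its range is refused whole. The fingers move at their own pace and stop on an object; "force" is the grip in N (left out, the last holds). Time passes only in rows, so rows that do not move let the fingers close. It gives the time, the measured TCP pose, the force and the opening at its end, in the units of the state.
- sense(): the state, without advancing time (a new reading comes with each control period).
- eyes.camera(name): name is "scene" or "top"; returns a dict with "img" (480x640x3 uint8, red, green, blue), "z_map" (480x640 float32, m along the optical axis (not along the pixel's ray), 0 where there is no reading), "vfov" (degrees; the focal length in pixels is half the picture's height over the tangent of half this angle, whatever the lens; pixels are square), "cx", "cy" (the principal point, pixels), "D" ([k1, k2, p1, p2, k3] as OpenCV has them; the pictures are not rectified), "xyz" and "attitude" of the camera in the world. Camera axes: x right, y down, z forward; pixel columns grow to the right and rows downward; lengths in m; the calibration is good to about 2 mm. A picture is of the moment at which its call begins.
- order.close_job(): hands the job in, once; it reports no verdict.
The state is a dict: "t": time; "q": joint angles; "dq": joint speeds; "tau": joint torques, N m; "ee_pos": TCP position; "ee_rot": TCP orientation; "force": force on the tool from outside, world axes, zero at the start; "torque": the same for the moment, N m; "width": opening from 0.0 (shut) to 1.0 (fully open).
Only numpy, scipy, OpenCV 4.12 (cv2) and the standard library are available. Lean on these libraries where they do the work, as an engineer would, in place of code of your own. Each camera call takes 0.05 s, during which the arm holds its last target.

## Task

Get the strain viewer ready for inspecting glass: push the lever of its analyser ring around the scale by the upright thumb post until the lever's pointed end stands point to point with the limit marker on the scale, and press the lamp's rocker switch fully over to on, in whichever order you like. Only push and press: do not take the thumb post between the fingers, do not shift the viewer or the limit marker, leave the glass blank on the light field and the things on the bench where they are, and end clear of everything.

Things in the scene. Friction and masses are not known exactly. Their poses are not given: they have to be found in the camera images.
- viewer: Bench strain viewer, about 4 kg, loose on rubber feet. Origin on the bench below the ring's axis; x to its rear, y to its left; front (-x) faces the robot. In mm: white base x -130..150, y -200..130, z to 55; grey control housing x -90..130, y -196..-124, z to 95; rear column x 117..147, y -35..35, z to 135; round scale plate, radius 116, z 125..135, ticks every 5 degrees at its front edge.
- analyser (a joint): Angle of the ring and its lever about the viewer's vertical axis, rad, 0 to 2.09. In the viewer's frame the lever points at 120 degrees (from +x towards +y, so front left) at 0, to the front at 1.05, front right at 2.09: it grows anticlockwise from above. Starts at 0.05 to 0.5. Stays where left; about 2 N on the post moves it. Black ring radius 56 mm; black lever 12 mm wide, top at z 143 mm.
- post (a point): Middle of the thumb post on the lever, the part to push: upright black cylinder 12 mm in diameter, 30 mm tall (z 143 to 173 mm above the bench), 86 mm from the ring's axis. x axis radially outward.
- pointer (a point): Tip of the lever's pointed outer end, 102 mm from the ring's axis, z 140 mm. x axis radially outward along the lever.
- marker (a joint): Angle of the limit marker along the scale, rad, same zero and direction as analyser, 0.95 to 1.7: the lever is set when both joints read the same. Black clamp 18 mm wide on the rim of the scale plate with a pointed tooth on top of it, top at z 140 mm, lower than the lever's top. Leave it alone.
- marker_tip (a point): Tip of the limit marker's tooth, which points inward at the ring's axis, 104 mm from the axis, z 138 mm: 2 mm beyond the lever's tip when the two face each other. x axis radially outward.
- lamp_switch (a joint): Tilt of the lamp's rocker switch, rad: 0 off (its rear half, to the viewer's +x, is raised), 0.36 fully on (rear half down, against its stop). Stays where put; 1 to 4 N down on the raised half tips it.
- switch_raised_end (a point): Point on top of the raised rear half of the rocker, about 15 mm from its pivot, to be pressed straight down; z 110 mm off, 104 mm on. The rocker is a black paddle 40 mm long (viewer's x), 24 mm wide, middle at x -40, y -160 mm in the viewer's frame, on the grey control housing.
- blank: Clear glass disc, 60 mm diameter, 12 mm thick, lying on the white light field under the analyser ring. Leave it.
- beaker: Small open glass beaker, 60 mm diameter, 75 mm tall, on the bench to the left of the viewer. Origin at its foot. Leave it.
- jar: Amber glass jar with a white cap, 54 mm diameter, 85 mm tall, on the bench to the left of the viewer. Origin at its foot. Leave it.
- loupe: Aluminium hand loupe with a lens on top, 42 mm diameter, 42 mm tall, standing on the bench to the right of the viewer. Origin at its foot. Leave it.

How it is judged:
At the end, for the whole second after the job is handed in: Lever at rest, pointing at the marker within 2.5 degrees (4.5 mm at the points); rocker over 0.28 rad (of 0.36); viewer within 10 mm of its start, marker tip 12 mm, glass blank 15 mm, beaker, jar and loupe 20 mm (angle between the x axis of pointer and the x axis of marker_tip, either way round below 0.045 rad and velocity of joint analyser between -0.03 and 0.03 rad/s and value of joint lamp_switch above 0.28 rad and distance of viewer from where it was at the start of the episode below 0.01 m and distance of marker_tip from where it was at the start of the episode below 0.012 m and distance of blank from where it was at the start of the episode below 0.015 m and distance of each of beaker, jar, loupe from where it was at the start of the episode below 0.02 m); the robot touches nothing.
It fails at once if the thumb post was taken between the fingers instead of being pushed (horizontal distance between the grasp point and post below 0.008 m and contact force between the fingers and viewer above 1 N).
It fails at once if the viewer was shoved or lifted (distance of viewer from where it was at the start of the episode above 0.01 m).
It fails at once if the limit marker was moved along the scale (distance of marker_tip from where it was at the start of the episode above 0.012 m).
It fails at once if the glass blank was disturbed (distance of blank from where it was at the start of the episode above 0.015 m).
It fails at once if the beaker, the jar or the loupe was knocked or carried (distance of any of beaker, jar, loupe from where it was at the start of the episode above 0.02 m).
It also fails if it takes over 54 s, if anything falls off the work surface, if the arm or the gripper's body presses on something with over 40 N, if the wrist force passes 120 N, or if a joint passes its speed limit or range.

## Working session

There is one attempt and no reset: what is moved stays moved. The work goes in short steps, Python scripts to look and compute and a tool call to move; the robot and the scene stay as the last step left them, time stands still between calls to the robot, and variables do not carry over. Pictures are saved under pics/ and viewed, and the job is handed in when it is done.

Besides the shell and the picture viewer there is one more tool, called after "Emit:" by a JSON object that holds its "name" and its "arguments", one argument or row to a line. jog_arm: Moves the arm, as the interface text tells. Its arguments: {"type":"object","properties":{"dr":{"type":"array"},"delta_pos":{"type":"array"},"hand":{"type":"array"},"force":{"type":"number"}},"required":["dr","delta_pos","hand"]}

```bash
mkdir -p pics; cat > h.py <<'E'
import numpy as np, cv2
from scipy.spatial.transform import Rotation as R
def K(c):
    f=240/np.tan(np.radians(c["vfov"])/2); return np.array([[f,0,c["cx"]],[0,f,c["cy"]],[0,0,1]])
def rot(c):
    a=np.array(c["attitude"]); 
    return a if a.shape==(3,3) else R.from_quat(a[[1,2,3,0]]).as_matrix()
def plane(c,uv,z):
    n=cv2.undistortPoints(np.array(uv,float).reshape(-1,1,2),K(c),np.array(c["D"]))[:,0]
    d=np.c_[n,np.ones(len(n))]@rot(c).T; o=np.array(c["xyz"])
    return o+d*((z-o[2])/d[:,2])[:,None]
def proj(c,P):
    Rm=rot(c).T; p=(np.array(P,float)-np.array(c["xyz"]))@Rm.T
    return cv2.projectPoints(p.reshape(-1,1,3),np.zeros(3),np.zeros(3),K(c),np.array(c["D"]))[0][:,0]
def cloud(c):
    v,u=np.mgrid[0:480,0:640]; n=cv2.undistortPoints(np.c_[u.ravel(),v.ravel()].astype(float).reshape(-1,1,2),K(c),np.array(c["D"]))[:,0]
    z=c["z_map"].ravel()[:,None]
    return (np.c_[n,np.ones(len(n))]*z@rot(c).T+np.array(c["xyz"])).reshape(480,640,3)
E
python3 - <<'E'
from workcell import sense, eyes
import cv2,pickle
print(sense())
for n in("scene","top"):
    c=eyes.camera(n); pickle.dump(c,open(n+".pkl","wb")); cv2.imwrite(f"pics/{n}0.png",c["img"][:,:,::-1])
    print({k:v for k,v in c.items() if k not in("img","z_map")})
E
```

```text
{'t': 0.0, 'q': array([ 1.10351821e+00,  2.07426991e-01,  1.54289310e+00, -3.34123450e-06,
        1.39349273e+00, -1.50528649e-01]), 'dq': array([ 1.83926005e-03,  5.02837178e-05, -2.31011437e-04, -1.41308579e-03,
        1.27948591e-04,  2.97537021e-04]), 'tau': array([-1.19056127e-03, -3.70887494e+01, -2.81411684e+01,  6.96545863e-02,
        3.63602524e-02, -2.07710586e-04]), 'ee_pos': array([0.17878073, 0.54569793, 0.21231568]), 'ee_rot': array([-3.35914631e-04,  1.57713102e-01,  9.87484352e-01, -1.05803990e-03]), 'force': array([0.34023133, 0.08575614, 0.67812142]), 'torque': array([0.00977589, 0.05187886, 0.03332555]), 'width': 0.9985787335619755}
{'vfov': 44.748824596806145, 'cx': 323.21645337155013, 'cy': 250.87856576046195, 'D': array([-0.15583452,  0.        ,  0.        ,  0.        ,  0.        ]), 'xyz': array([1.54649657, 0.10940053, 0.78345023]), 'attitude': array([-0.31745792,  0.59657166,  0.65732177, -0.33354282])}
{'vfov': 49.899229156094776, 'cx': 312.62623740584536, 'cy': 242.70349006347482, 'D': array([-0.0076329,  0.       ,  0.       ,  0.       ,  0.       ]), 'xyz': array([0.51573019, 0.03423154, 1.10365526]), 'attitude': array([ 0.02051019, -0.69901503,  0.71445574, -0.02259   ])}
```

View pics/scene0.png

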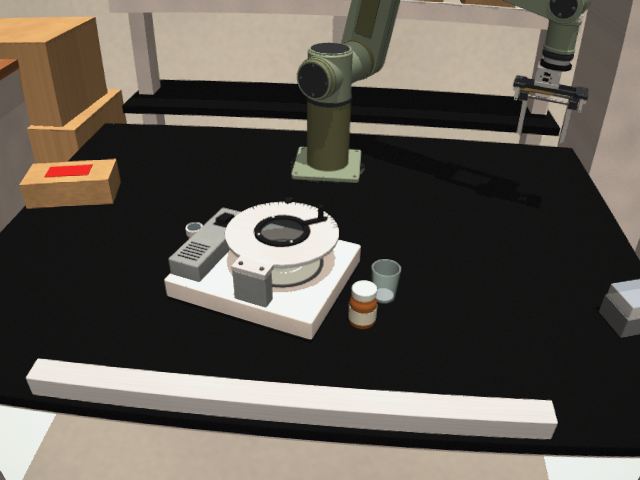

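View pics/top0.png

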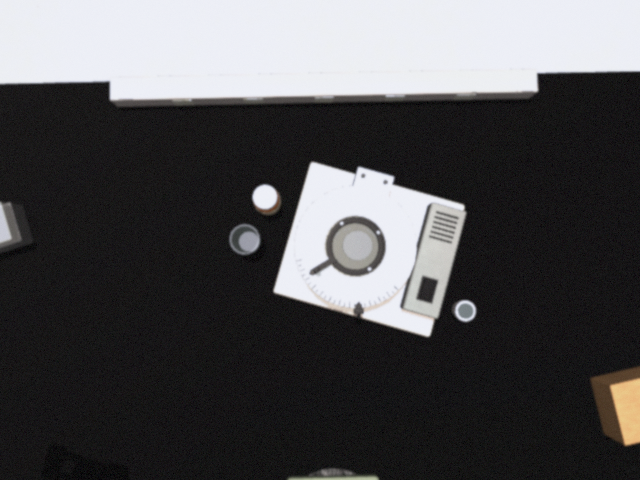

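The top view shows the viewer with its ring at about (355,245), the lever's post near (315,271) and the marker at (359,309). The rocker is at (428,289), the jar at (265,199), the beaker at (245,240) and the loupe at (465,311). Next I'll measure these.

```bash
cat > m.py <<'E'
import numpy as np,cv2,pickle,sys
from h import *
c=pickle.load(open("top.pkl","rb")); im=c["img"]
g=cv2.cvtColor(im,cv2.COLOR_RGB2GRAY)
cv2.imwrite("pics/crop0.png",cv2.resize(im[150:345,230:490,::-1],None,fx=3,fy=3,interpolation=cv2.INTER_CUBIC))
P=cloud(c)
# base white
w=(g>150).astype(np.uint8); w[:120]=0
n,l,s,ce=cv2.connectedComponentsWithStats(w); 
for i in range(1,n):
    if s[i,4]>150: print("white",i,s[i],ce[i])
b=(g<75).astype(np.uint8)
n,l,s,ce=cv2.connectedComponentsWithStats(b)
for i in range(1,n):
    if s[i,4]>30:
        m=l==i; print("black",i,s[i],ce[i], plane(c,[ce[i]],.14)[0])
for uv in [(355,246),(315,271),(359,309),(428,289),(440,230),(300,250),(330,310),(245,240),(265,199),(465,311)]:
    print(uv,P[uv[1],uv[0]].round(4))
E
python3 m.py
```

```text
white 1 [  274   162   191   175 18543] [369.8046163  247.14684787]
white 2 [253 185  24  24 473] [264.50105708 196.56448203]
white 3 [  0 203  11  40 262] [  3.49236641 226.70610687]
white 5 [ 333  225   44   43 1491] [354.65124078 245.92756539]
white 7 [240 233  19  18 252] [249.10714286 241.42460317]
white 9 [455 301  21  20 191] [464.84816754 310.38219895]
white 10 [ 611  379   29   66 1407] [627.90831557 408.78535892]
black 1 [     0     72    640    408 219569] [314.81956469 289.31781353] [0.48751862 0.02857419 0.14      ]
black 15 [360 219  18  11  51] [368.78431373 223.90196078] [ 0.60755632 -0.07537124  0.14      ]
black 19 [233 227  19  23 132] [238.31060606 235.81818182] [0.59046127 0.16960831 0.14      ]
black 20 [373 235  11  33  77] [379.93506494 251.22077922] [ 0.55581698 -0.09476682  0.14      ]
black 31 [418 278  19  24 312] [426.87179487 289.26282051] [ 0.48299958 -0.18013501  0.14      ]
(355, 246) [ 0.5669 -0.0488  0.1348]
(315, 271) [0.5214 0.0277 0.1728]
(359, 309) [ 0.4491 -0.0529  0.1376]
(428, 289) [ 0.4823 -0.1899  0.106 ]
(440, 230) [ 0.5967 -0.2197  0.0962]
(300, 250) [0.5615 0.0547 0.1372]
(330, 310) [ 0.4389 -0.0036 -0.0005]
(245, 240) [0.5919 0.1749 0.0011]
(265, 199) [0.6671 0.1234 0.0839]
(465, 311) [ 0.4335 -0.2787  0.0414]
```

```bash
python3 - <<'E'
import cv2
im=cv2.imread("pics/scene0.png"); cv2.imwrite("pics/crop1.png",cv2.resize(im[190:340,155:415],None,fx=3,fy=3,interpolation=cv2.INTER_CUBIC))
E
```

```text
(no output)
```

View pics/crop0.png

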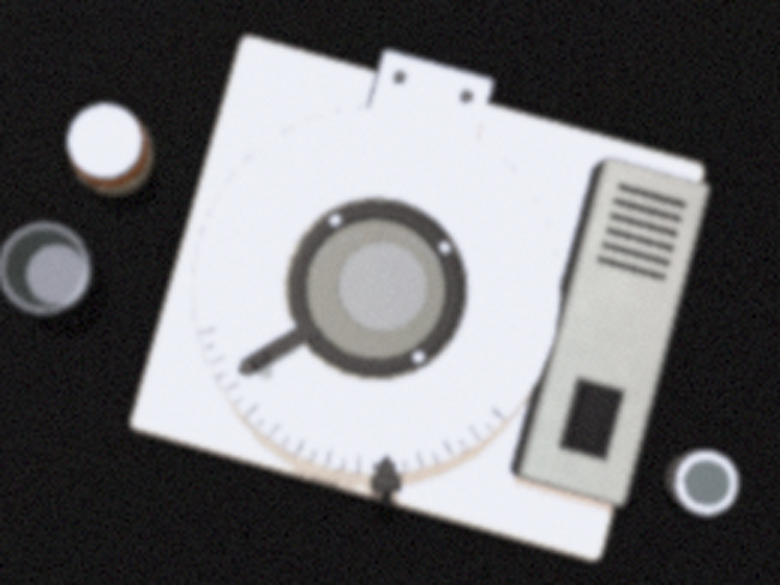

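View pics/crop1.png

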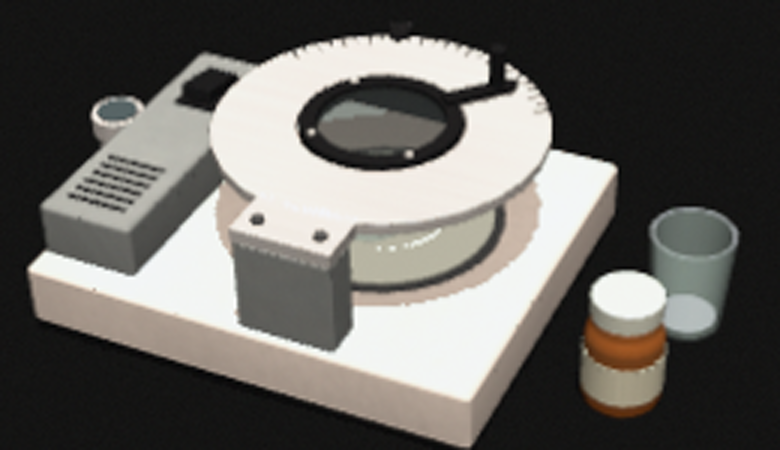

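```bash
cat > m2.py <<'E'
import numpy as np,cv2,pickle
from h import *
c=pickle.load(open("top.pkl","rb")); im=c["img"]
g=cv2.cvtColor(im,cv2.COLOR_RGB2GRAY).astype(float)
def sub(u,v): return cv2.getRectSubPix(g.astype(np.float32),(1,1),(float(u),float(v)))[0,0]
# ring outer edge, radial search in image
cu,cv_=355.5,246
pts=[]
for a in np.radians(np.arange(0,360,4)):
    rs=np.arange(24,37,.2); pr=np.array([sub(cu+r*np.cos(a),cv_+r*np.sin(a)) for r in rs])
    k=np.where((pr[:-1]<140)&(pr[1:]>=140))[0]
    if len(k): r=rs[k[0]]; pts.append((cu+r*np.cos(a),cv_+r*np.sin(a)))
W=plane(c,pts,.140)[:,:2]
for _ in range(4):
    s=np.linalg.lstsq(np.c_[2*W,np.ones(len(W))],(W**2).sum(1),rcond=None)[0]; r=np.sqrt(s[2]+s[:2]@s[:2])
    e=abs(np.hypot(*(W-s[:2]).T)-r); W=W[e<max(.002,0)]
C=s[:2]; print("ring C",C,"r",r,len(W))
P=cloud(c)
hm=(P[...,2]>.160)&(P[...,2]<.185)&(abs(P[...,0]-.52)<.08)&(abs(P[...,1])<.12)
v,u=np.where(hm); print("post px",len(u),u.mean(),v.mean(),P[hm].mean(0),plane(c,[(u.mean(),v.mean())],.173))
# housing / viewer yaw by base edges
b=(P[...,2]>.03)&(P[...,0]>.35)&(P[...,0]<.75)&(abs(P[...,1]+.06)<.25)
hz=P[...,2]
top=(hz>.045)&(hz<.065)&(P[...,0]>.35)&(P[...,0]<.78)&(P[...,1]<.2)&(P[...,1]>-.4)
hs=((hz>.088)&(hz<.102)&(P[...,1]<-.1)&(P[...,1]>-.3)&(P[...,0]>.4)&(P[...,0]<.75)&(g>100)).astype(np.uint8)
for nm,m,z in(("base",b.astype(np.uint8),.055),("housing",hs,.095)):
    n,l,s,_=cv2.connectedComponentsWithStats(m); i=1+np.argmax(s[1:,4]); m=(l==i)
    cn=max(cv2.findContours(m.astype(np.uint8),0,1)[0],key=cv2.contourArea)[:,0].astype(float)
    wp=plane(c,cn,z)[:,:2].astype(np.float32); rc=cv2.minAreaRect(wp*1000); print(nm,rc); print(cv2.boxPoints(rc))
# marker dark pixels
m=(g<110)&(P[...,2]>.1); 
for nm,roi in(("marker",(345,372,296,316)),("rocker",(412,442,272,306)),("lever",(305,338,258,280))):
    u0,u1,v0,v1=roi; vv,uu=np.where(m[v0:v1,u0:u1]); 
    q=plane(c,np.c_[uu+u0,vv+v0],{"marker":.138,"rocker":.104,"lever":.143}[nm])[:,:2]
    d=q-C; rr=np.hypot(*d.T); th=np.degrees(np.arctan2(d[:,1],d[:,0]))%360
    print(nm,len(q),"mean",q.mean(0),"r",rr.min(),rr.max())
    for lo in np.arange(rr.min(),rr.max(),.004):
        k=(rr>=lo)&(rr<lo+.004); 
        if k.any() and nm!="rocker": print("  ",lo.round(4),k.sum(),th[k].mean().round(2))
E
python3 m2.py
```

```text
ring C [ 0.56720232 -0.04888752] r 0.055343044994818014 80
post px 34 315.79411764705884 269.0882352941176 [0.52477146 0.02619818 0.17197998] [[0.52475916 0.02620709 0.173     ]]
base ((572.3761596679688, -89.52723693847656), (334.8067321777344, 296.79132080078125), 72.78299713134766)
[[ 381.08005 -205.5055 ]
 [ 664.5723  -293.3532 ]
 [ 763.67224   26.45102]
 [ 480.18     114.29874]]
housing ((539.4295654296875, -205.9093017578125), (72.45870971679688, 218.888427734375), 72.78301239013672)
[[ 424.1659  -208.12071]
 [ 633.2461  -272.9098 ]
 [ 654.69324 -203.69789]
 [ 445.61304 -138.90881]]
marker 73 mean [ 0.4474582  -0.05122477] r 0.1087851910838271 0.12931134663327426
   0.1088 11 181.44
   0.1128 12 181.08
   0.1168 17 181.21
   0.1208 18 180.92
   0.1248 11 181.01
   0.1288 4 181.21
rocker 274 mean [ 0.48245262 -0.18939941] r 0.14873790013851554 0.17991235409379736
lever 148 mean [0.53249354 0.00714367] r 0.044829632485217416 0.09631762995339507
   0.0448 16 125.5
   0.0488 24 126.38
   0.0528 20 124.33
   0.0568 10 120.09
   0.0608 9 120.15
   0.0648 8 119.77
   0.0688 9 120.29
   0.0728 9 120.01
   0.0768 9 119.76
   0.0808 9 120.32
   0.0848 10 120.19
   0.0888 8 120.49
   0.0928 7 119.97
```

Emit:
{"name": "jog_arm", "arguments": {
  "dr": [
    [0,0,7],
    [0,0,7],
    [0,0,7],
    [0,0,7],
    [0,0,7],
    [0,0,7]
  ],
  "delta_pos": [
    [0,0,0],
    [0,0,0],
    [0,0,0],
    [0,0,0],
    [0,0,0],
    [0,0,0]
  ],
  "hand": [-1,-1,-1,-1,-1,-1]
}}

```text
t: 0.6
ee_pos: [0.1775, 0.5431, 0.2082]
ee_rot: [0.0, 0.509, 0.86, -0.005]
force: [0.4, -0.0, 0.5]
width: 0.612
```

```bash
cat > st.py <<'E'
import numpy as np,sys
from workcell import sense
from scipy.spatial.transform import Rotation as R
C=np.array([.5672,-.0489])
s=sense(); q=s["ee_rot"]; M=R.from_quat(q[[1,2,3,0]]).as_matrix(); p=s["ee_pos"]
d=p[:2]-C
print("t",round(s["t"],2),"p",p.round(4),"yaw_x",np.degrees(np.arctan2(M[1,0],M[0,0])).round(2),"tilt",M[:,2].round(3),"F",s["force"].round(2),"w",round(s["width"],3))
print("in tool frame rel C:",(M.T@np.r_[d,0])[:2].round(4))
if len(sys.argv)>3:
    T=np.array([float(a) for a in sys.argv[1:4]]); print("tool delta",(M.T@(T-p)).round(4))
E
python3 st.py .552 .0416 .212
```

```text
t 0.6 p [0.1775 0.5431 0.2082] yaw_x 118.74 tilt [-0.005 -0.009 -1.   ] F [ 0.39 -0.02  0.45] w 0.612
in tool frame rel C: [ 0.7064 -0.0571]
tool delta [-0.6198  0.0873 -0.001 ]
```

Emit:
{"name": "jog_arm", "arguments": {
  "dr": [
    [0,0,0],
    [0,0,0],
    [0,0,0],
    [0,0,0],
    [0,0,0],
    [0,0,0],
    [0,0,0],
    [0,0,0],
    [0,0,0],
    [0,0,0],
    [0,0,0],
    [0,0,0]
  ],
  "delta_pos": [
    [-0.035,0.005,-0.002],
    [-0.035,0.005,-0.002],
    [-0.035,0.005,-0.002],
    [-0.035,0.005,-0.001],
    [-0.035,0.005,-0.001],
    [-0.035,0.005,-0.001],
    [-0.035,0.005,-0.001],
    [-0.035,0.005,-0.001],
    [-0.035,0.005,-0.001],
    [-0.035,0.005,-0.001],
    [-0.035,0.005,-0.001],
    [-0.035,0.005,-0.001]
  ],
  "hand": [-1,-1,-1,-1,-1,-1,-1,-1,-1,-1,-1,-1]
}}

```text
t: 1.6
ee_pos: [0.4336, 0.1915, 0.2187]
ee_rot: [-0.002, 0.505, 0.863, -0.009]
force: [0.8, -0.6, 0.1]
width: 0.008
```

```bash
python3 st.py .552 .0416 .212
```

```text
t 1.6 p [0.4336 0.1915 0.2187] yaw_x 119.29 tilt [-0.013 -0.014 -1.   ] F [ 0.8  -0.55  0.11] w 0.008
in tool frame rel C: [0.275  0.0011]
tool delta [-0.1886  0.03    0.0072]
```

```bash
cat >> st.py <<'E'
if len(sys.argv)>4:
    a=np.radians(float(sys.argv[4])); X=np.array([np.cos(a),np.sin(a),0]); Z=np.array([0,0,-1.]); D=np.c_[X,np.cross(Z,X),Z]
    print("tool dr deg",np.degrees(R.from_matrix(M.T@D).as_rotvec()).round(2))
E
python3 st.py .552 .0416 .212 120
```

```text
t 1.6 p [0.4336 0.1915 0.2187] yaw_x 119.29 tilt [-0.013 -0.014 -1.   ] F [ 0.8  -0.55  0.11] w 0.008
in tool frame rel C: [0.275  0.0011]
tool delta [-0.1886  0.03    0.0072]
tool dr deg [-1.06  0.31 -0.71]
```

Emit:
{"name": "jog_arm", "arguments": {
  "dr": [
    [0,0,0],
    [0,0,0],
    [0,0,0],
    [0,0,0],
    [0,0,0],
    [0,0,0],
    [0,0,0]
  ],
  "delta_pos": [
    [-0.035,0.0055,0],
    [-0.035,0.0055,0],
    [-0.035,0.0055,0],
    [-0.035,0.0055,0],
    [-0.03,0.005,0],
    [-0.015,0.002,0],
    [0,0,0]
  ],
  "hand": [-1,-1,-1,-1,-1,-1,-1]
}}

```text
t: 2.18
ee_pos: [0.5545, 0.0298, 0.2162]
ee_rot: [-0.004, 0.509, 0.861, -0.011]
force: [0.0, 0.4, 0.8]
width: 0.007
```

```bash
python3 st.py .552 .0416 .16 120
```

```text
t 2.18 p [0.5545 0.0298 0.2162] yaw_x 118.79 tilt [-0.017 -0.015 -1.   ] F [0.02 0.36 0.79] w 0.007
in tool frame rel C: [0.0751 0.0267]
tool delta [0.0118 0.0047 0.056 ]
tool dr deg [-1.25  0.26 -1.21]
```

Emit:
{"name": "jog_arm", "arguments": {
  "dr": [
    [-1.3,0.3,-1.2],
    [0,0,0]
  ],
  "delta_pos": [
    [0.012,0.006,0],
    [0,0,0]
  ],
  "hand": [-1,-1]
}}

```text
t: 2.35
ee_pos: [0.5527, 0.0451, 0.2147]
ee_rot: [-0.002, 0.5, 0.866, 0.002]
force: [0.0, -0.4, -0.3]
width: 0.004
```

```bash
python3 st.py .552 .0416 .16 120; python3 - <<'E'
from workcell import eyes
import cv2
c=eyes.camera("scene"); cv2.imwrite("pics/s1.png",cv2.resize(c["img"][130:340,155:415,::-1],None,fx=2.8,fy=2.8,interpolation=cv2.INTER_CUBIC))
E
```

```text
t 2.35 p [0.5527 0.0451 0.2147] yaw_x 119.99 tilt [-0.002  0.005 -1.   ] F [ 0.02 -0.36 -0.35] w 0.004
in tool frame rel C: [0.0886 0.0344]
tool delta [-0.0029 -0.0023  0.0547]
tool dr deg [ 0.04 -0.27 -0.01]
```

View pics/s1.png

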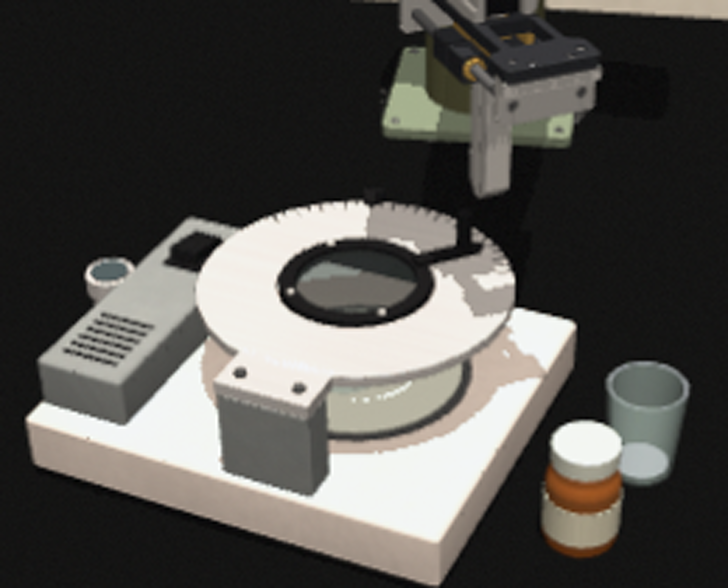

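The shut fingers, with their tips at about (490,190), hang over the near side of the post at (465,230). I'll go down beside it.

Emit:
{"name": "jog_arm", "arguments": {
  "dr": [
    [0,0,0],
    [0,0,0],
    [0,0,0],
    [0,0,0],
    [0,0,0]
  ],
  "delta_pos": [
    [-0.002,0,0.018],
    [-0.001,0,0.018],
    [0,0,0.012],
    [0,0,0.006],
    [0,0,0]
  ],
  "hand": [-1,-1,-1,-1,-1]
}}

```text
t: 2.82
ee_pos: [0.5503, 0.0514, 0.1613]
ee_rot: [-0.001, 0.494, 0.869, 0.002]
force: [-0.3, -0.0, -0.6]
width: 0.009
```

```bash
python3 st.py .552 .0416 .16 120
```

```text
t 2.82 p [0.5503 0.0514 0.1613] yaw_x 120.75 tilt [ 0.001  0.004 -1.   ] F [-0.34 -0.04 -0.62] w 0.009
in tool frame rel C: [0.0949 0.0368]
tool delta [-0.0093 -0.0036  0.0013]
tool dr deg [ 0.19 -0.18  0.75]
```

Emit:
{"name": "jog_arm", "arguments": {
  "dr": [
    [0,0,0.5],
    [0,0,0],
    [0,0,0]
  ],
  "delta_pos": [
    [-0.007,-0.005,0],
    [-0.002,-0.005,0.001],
    [0,0,0]
  ],
  "hand": [-1,-1,-1]
}}

```text
t: 3.07
ee_pos: [0.5453, 0.0402, 0.1616]
ee_rot: [-0.0, 0.496, 0.868, 0.002]
force: [0.1, -0.4, 0.8]
width: 0.008
```

```bash
python3 st.py .552 .0416 .16 120
```

```text
t 3.07 p [0.5453 0.0402 0.1616] yaw_x 120.47 tilt [ 0.002  0.004 -1.   ] F [ 0.09 -0.38  0.8 ] w 0.008
in tool frame rel C: [0.0878 0.0263]
tool delta [-0.0021  0.0065  0.0016]
tool dr deg [ 0.24 -0.15  0.47]
```

Emit:
{"name": "jog_arm", "arguments": {
  "dr": [
    [0,0,0],
    [0,0,-4],
    [0,0,-4],
    [0,0,-4],
    [0,0,-4],
    [0,0,0]
  ],
  "delta_pos": [
    [0,-0.006,0],
    [0.001,-0.006,0],
    [0.001,-0.006,0],
    [0.001,-0.006,0],
    [0.001,-0.006,0],
    [0,0,0]
  ],
  "hand": [-1,-1,-1,-1,-1,-1]
}}

```text
t: 3.57
ee_pos: [0.5205, 0.0265, 0.1652]
ee_rot: [0.005, 0.366, 0.931, 0.008]
force: [0.5, 0.4, -0.4]
width: 0.008
```

```bash
python3 st.py .552 .0416 .16 136;  python3 - <<'E'
from workcell import eyes
import cv2
c=eyes.camera("scene"); cv2.imwrite("pics/s2.png",cv2.resize(c["img"][150:340,155:415,::-1],None,fx=2.8,fy=2.8,interpolation=cv2.INTER_CUBIC))
E
```

```text
t 3.57 p [0.5205 0.0265 0.1652] yaw_x 137.06 tilt [ 0.015  0.01  -1.   ] F [ 0.46  0.4  -0.37] w 0.008
in tool frame rel C: [0.0856 0.0234]
tool delta [-0.0128  0.0324  0.0059]
tool dr deg [1.02 0.21 1.06]
```

View pics/s2.png

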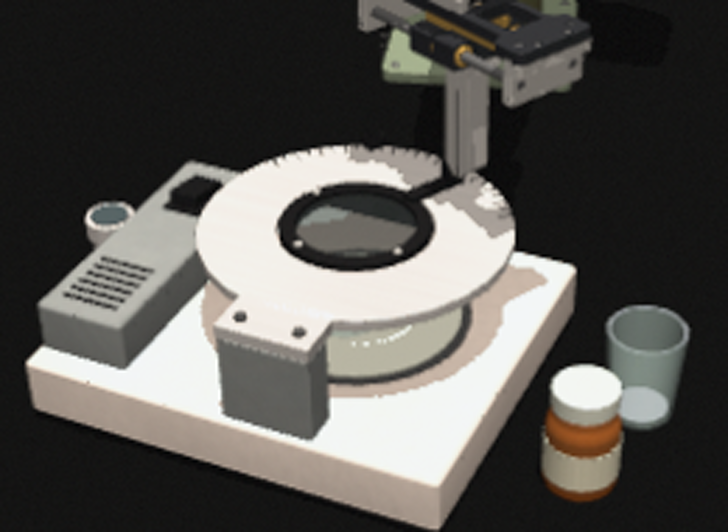

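Emit:
{"name": "jog_arm", "arguments": {
  "dr": [
    [0.5,0.1,-3],
    [0.5,0.1,-4],
    [0.3,0,-4],
    [0.3,0,-4],
    [0.3,0,-4],
    [0.3,0,-4],
    [0,0,0]
  ],
  "delta_pos": [
    [0.001,-0.006,0.002],
    [0.001,-0.006,0.002],
    [0.001,-0.006,0.001],
    [0.001,-0.006,0.001],
    [0.001,-0.006,0.001],
    [0.001,-0.006,0.001],
    [0,0,0]
  ],
  "hand": [-1,-1,-1,-1,-1,-1,-1]
}}

```text
t: 4.2
ee_pos: [0.4996, 0.0038, 0.1633]
ee_rot: [0.002, 0.173, 0.985, -0.005]
force: [-0.9, -0.8, -0.9]
width: 0.003
```

```bash
python3 st.py .552 .0416 .16 160;  python3 - <<'E'
from workcell import eyes
import cv2
for n,s in(("scene",(150,340,155,415)),("top",(150,345,230,490))):
    c=eyes.camera(n); cv2.imwrite(f"pics/{n}3.png",cv2.resize(c["img"][s[0]:s[1],s[2]:s[3],::-1],None,fx=2.8,fy=2.8,interpolation=cv2.INTER_CUBIC))
E
```

```text
t 4.2 p [0.4996 0.0038 0.1633] yaw_x 160.09 tilt [ 0.002 -0.01  -1.   ] F [-0.94 -0.84 -0.87] w 0.003
in tool frame rel C: [0.0815 0.0266]
tool delta [-0.0364  0.0534  0.003 ]
tool dr deg [-0.49  0.3   0.09]
```

View pics/scene3.png

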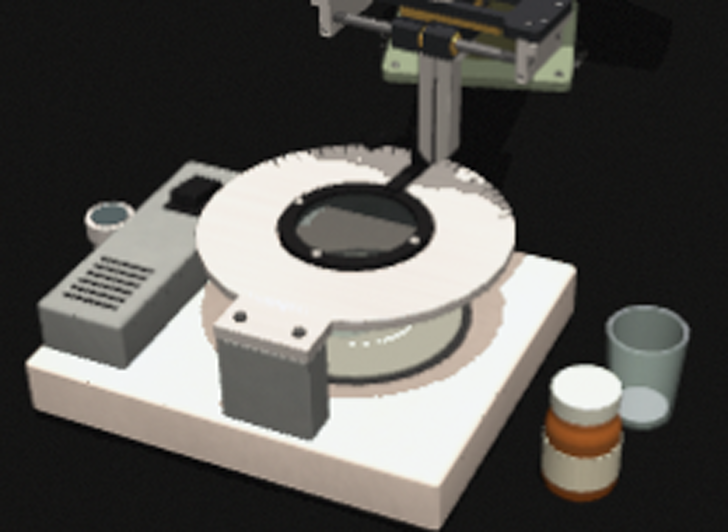

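View pics/top3.png

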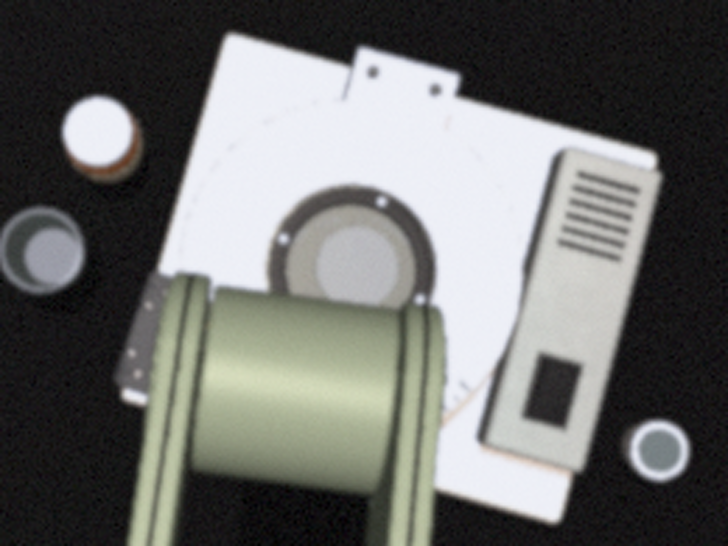

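The wrist hides the pointer in the top view. The three ring screws are still visible at (284,239), (381,201) and (420,299), and they show the ring has turned about 35°, so the lever is at about 155° and the marker at 181°.

Emit:
{"name": "jog_arm", "arguments": {
  "dr": [
    [-0.2,0.1,-3.4],
    [-0.1,0.1,-3.4],
    [0,0,-3.4],
    [0,0,-3.4],
    [0,0,-3.4],
    [0,0,0]
  ],
  "delta_pos": [
    [0.002,-0.006,0.001],
    [0.002,-0.006,0.001],
    [0.002,-0.006,0],
    [0.002,-0.006,0],
    [0.002,-0.006,0],
    [0,0,0]
  ],
  "hand": [-1,-1,-1,-1,-1,-1]
}}

```text
t: 4.8
ee_pos: [0.4874, -0.0203, 0.1632]
ee_rot: [0.005, 0.027, 1.0, 0.001]
force: [-0.2, -0.5, -0.7]
width: 0.003
```

```bash
cat > screws.py <<'E'
import numpy as np,cv2,pickle
from h import *
C=np.array([.5672,-.0489])
def sc(c):
    P=plane(c,np.stack(np.meshgrid(np.arange(640),np.arange(480)),-1).reshape(-1,2),.143).reshape(480,640,3)
    g=cv2.cvtColor(c["img"],cv2.COLOR_RGB2GRAY).astype(float)
    d=P[...,:2]-C; r=np.hypot(d[...,0],d[...,1]); m=((r>.045)&(r<.053)&(g>120)).astype(np.uint8)
    n,l,s,_=cv2.connectedComponentsWithStats(m); out=[]
    for i in range(1,n):
        k=l==i; w=g[k]-80
        if 3<=k.sum()<40: q=(d[k]*w[:,None]).sum(0)/w.sum(); out.append((round(np.degrees(np.arctan2(q[1],q[0]))%360,1),int(k.sum()),round(float(np.hypot(*q)),4)))
    return out
if __name__=="__main__":
    from workcell import eyes
    print(sc(pickle.load(open("top.pkl","rb"))))
    c=eyes.camera("top"); pickle.dump(c,open("top_now.pkl","wb")); print(sc(c))
E
python3 st.py .4808 -.031 .16 180; python3 screws.py
```

```text
t 4.8 p [ 0.4874 -0.0203  0.1632] yaw_x 176.94 tilt [ 0.009  0.003 -1.   ] F [-0.19 -0.46 -0.73] w 0.003
in tool frame rel C: [0.0812 0.0243]
tool delta [ 0.006  -0.0111  0.0031]
tool dr deg [ 0.16  0.52 -3.06]
[(np.float64(30.4), 16, 0.0497), (np.float64(300.1), 17, 0.049), (np.float64(209.2), 16, 0.0496)]
[(np.float64(353.5), 16, 0.0495), (np.float64(82.9), 15, 0.0496), (np.float64(262.3), 15, 0.0492)]
```

Emit:
{"name": "jog_arm", "arguments": {
  "dr": [
    [0,0.3,-2],
    [0,0.2,-2],
    [0,0,0]
  ],
  "delta_pos": [
    [0.002,-0.005,0],
    [0.002,-0.004,0],
    [0,0,0]
  ],
  "hand": [-1,-1,-1]
}}

```text
t: 5.1
ee_pos: [0.4848, -0.0278, 0.1637]
ee_rot: [0.002, -0.004, 1.0, 0.002]
force: [-0.7, 0.1, -0.2]
width: 0.004
```

```bash
python3 st.py .4808 -.031 .16 180; python3 screws.py
```

```text
t 5.1 p [ 0.4848 -0.0278  0.1637] yaw_x -179.49 tilt [ 0.003  0.005 -1.   ] F [-0.68  0.08 -0.22] w 0.004
in tool frame rel C: [0.0823 0.0219]
tool delta [ 0.004  -0.0032  0.0036]
tool dr deg [0.26 0.18 0.51]
[(np.float64(30.4), 16, 0.0497), (np.float64(300.1), 17, 0.049), (np.float64(209.2), 16, 0.0496)]
[(np.float64(358.5), 15, 0.0493), (np.float64(88.1), 18, 0.0497), (np.float64(267.7), 17, 0.049), (np.float64(135.1), 17, 0.0503)]
```

Emit:
{"name": "jog_arm", "arguments": {
  "dr": [
    [0,0,0],
    [0,0,0]
  ],
  "delta_pos": [
    [0,-0.0025,0],
    [0,0,0]
  ],
  "hand": [-1,-1]
}}

```text
t: 5.32
ee_pos: [0.4848, -0.0296, 0.1637]
ee_rot: [0.001, -0.002, 1.0, 0.003]
force: [-0.4, -0.2, -0.5]
width: 0.008
```

```bash
python3 st.py .4808 -.031 .16 180; python3 screws.py
```

```text
t 5.32 p [ 0.4848 -0.0296  0.1637] yaw_x -179.72 tilt [ 0.002  0.005 -1.   ] F [-0.43 -0.24 -0.54] w 0.008
in tool frame rel C: [0.0823 0.0197]
tool delta [ 0.004  -0.0014  0.0037]
tool dr deg [0.29 0.13 0.28]
[(np.float64(30.4), 16, 0.0497), (np.float64(300.1), 17, 0.049), (np.float64(209.2), 16, 0.0496)]
[(np.float64(359.9), 16, 0.0494), (np.float64(89.3), 17, 0.0497), (np.float64(268.9), 14, 0.0492), (np.float64(138.9), 21, 0.0497)]
```

Emit:
{"name": "jog_arm", "arguments": {
  "dr": [
    [0,0,0],
    [0,0,0]
  ],
  "delta_pos": [
    [0,-0.0022,0],
    [0,0,0]
  ],
  "hand": [-1,-1]
}}

```text
t: 5.53
ee_pos: [0.4848, -0.0314, 0.1637]
ee_rot: [0.001, -0.002, 1.0, 0.003]
force: [0.2, -0.3, 0.7]
width: 0.007
```

```bash
python3 st.py .4808 -.031 .16 180; python3 screws.py
```

```text
t 5.53 p [ 0.4848 -0.0314  0.1637] yaw_x -179.75 tilt [ 0.002  0.005 -1.   ] F [ 0.24 -0.28  0.74] w 0.007
in tool frame rel C: [0.0823 0.0179]
tool delta [0.004  0.0004 0.0037]
tool dr deg [0.31 0.13 0.25]
[(np.float64(30.4), 16, 0.0497), (np.float64(300.1), 17, 0.049), (np.float64(209.2), 16, 0.0496)]
[(np.float64(1.0), 16, 0.0494), (np.float64(270.2), 16, 0.0489), (np.float64(90.3), 17, 0.0497), (np.float64(125.7), 8, 0.0515), (np.float64(142.7), 23, 0.0492)]
```

Emit:
{"name": "jog_arm", "arguments": {
  "dr": [
    [0,0,0],
    [0,0,0],
    [0,0,0],
    [0,0,0],
    [0,0,0],
    [0,0,0]
  ],
  "delta_pos": [
    [0,0.012,0],
    [0,0.012,0],
    [0,0,-0.02],
    [0,0,-0.03],
    [0,0,-0.02],
    [0,0,0]
  ],
  "hand": [-1,-1,-1,-1,-1,-1]
}}

```text
t: 6.08
ee_pos: [0.4828, -0.0039, 0.2339]
ee_rot: [-0.001, -0.001, 1.0, 0.003]
force: [-0.2, 0.8, 0.7]
width: 0.003
```

```bash
python3 st.py .4998 -.1956 .21 162.8; python3 screws.py
```

```text
t 6.08 p [ 0.4828 -0.0039  0.2339] yaw_x -179.87 tilt [-0.003  0.005 -1.   ] F [-0.23  0.81  0.66] w 0.003
in tool frame rel C: [0.0843 0.0452]
tool delta [-0.0167 -0.1919  0.0228]
tool dr deg [ 0.28 -0.2  17.33]
[(np.float64(30.4), 16, 0.0497), (np.float64(300.1), 17, 0.049), (np.float64(209.2), 16, 0.0496)]
[(np.float64(1.0), 16, 0.0494), (np.float64(270.2), 16, 0.049), (np.float64(90.3), 17, 0.0497), (np.float64(166.4), 8, 0.0516), (np.float64(178.9), 6, 0.0523)]
```

Emit:
{"name": "jog_arm", "arguments": {
  "dr": [
    [0,0,0],
    [0,0,0],
    [0,0,0],
    [0,0,0],
    [0,0,0],
    [0,0,0],
    [0,0,6],
    [0,0,6],
    [0,0,5],
    [0,0,0]
  ],
  "delta_pos": [
    [-0.003,-0.035,0],
    [-0.003,-0.035,0],
    [-0.003,-0.035,0],
    [-0.003,-0.035,0],
    [-0.003,-0.035,0],
    [-0.001,-0.015,0],
    [0,0,0],
    [0,0,0],
    [0,0,0],
    [0,0,0]
  ],
  "hand": [-1,-1,-1,-1,-1,-1,-1,-1,-1,-1]
}}

```text
t: 6.97
ee_pos: [0.4932, -0.1959, 0.2123]
ee_rot: [-0.013, 0.152, 0.988, 0.006]
force: [0.3, -0.9, -0.5]
width: 0.003
```

```bash
python3 st.py .4998 -.1956 .13 162.8; python3 - <<'E'
from workcell import eyes
import cv2,pickle
c=eyes.camera("top"); pickle.dump(c,open("top2.pkl","wb")); cv2.imwrite("pics/t5.png",cv2.resize(c["img"][150:345,230:490,::-1],None,fx=3,fy=3,interpolation=cv2.INTER_CUBIC))
E
```

```text
t 6.97 p [ 0.4932 -0.1959  0.2123] yaw_x 162.48 tilt [-0.023  0.016 -1.   ] F [ 0.3  -0.9  -0.49] w 0.003
in tool frame rel C: [ 0.0263 -0.1625]
tool delta [-0.0084  0.0016  0.0821]
tool dr deg [ 0.49 -1.53 -0.32]
```

View pics/t5.png

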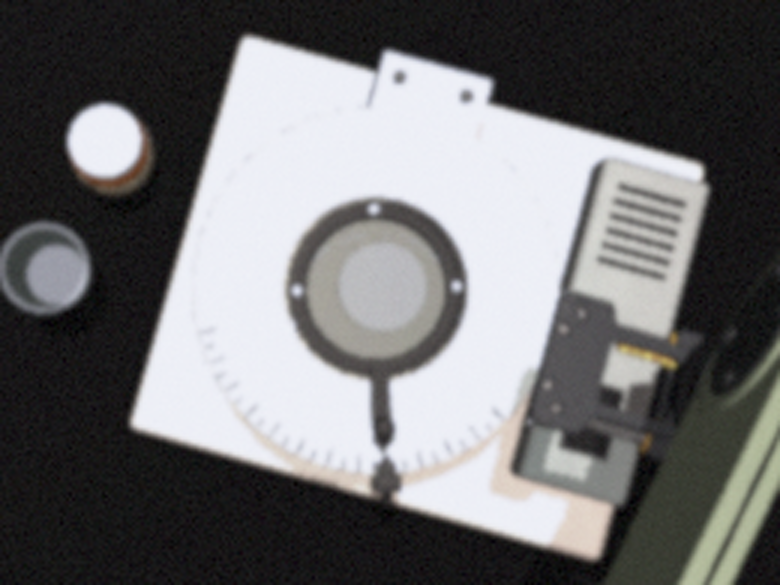

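The view shows the lever's point at (383,445) facing the marker tooth at (385,457). The fingers hang over the rocker. Going down now.

Emit:
{"name": "jog_arm", "arguments": {
  "dr": [
    [0.5,-1.5,-0.3],
    [0,0,0],
    [0,0,0],
    [0,0,0],
    [0,0,0]
  ],
  "delta_pos": [
    [-0.008,0.001,0],
    [0,0,0.03],
    [0,0,0.03],
    [0,0,0.016],
    [0,0,0]
  ],
  "hand": [-1,-1,-1,-1,-1]
}}

```text
t: 7.43
ee_pos: [0.501, -0.1953, 0.1308]
ee_rot: [0.0, 0.141, 0.99, -0.0]
force: [-0.2, -0.5, -0.6]
width: -0.001
```

```bash
python3 st.py .4998 -.1956 .115 162.8; python3 - <<'E'
from workcell import eyes
import cv2,pickle
c=eyes.camera("scene"); cv2.imwrite("pics/s6.png",cv2.resize(c["img"][180:300,155:315,::-1],None,fx=4,fy=4,interpolation=cv2.INTER_CUBIC))
E
```

```text
t 7.43 p [ 0.501  -0.1953  0.1308] yaw_x 163.78 tilt [ 0.    -0.001 -1.   ] F [-0.19 -0.46 -0.56] w -0.001
in tool frame rel C: [ 0.0226 -0.159 ]
tool delta [ 0.0011 -0.0006  0.0158]
tool dr deg [-0.03  0.01  0.98]
```

View pics/s6.png

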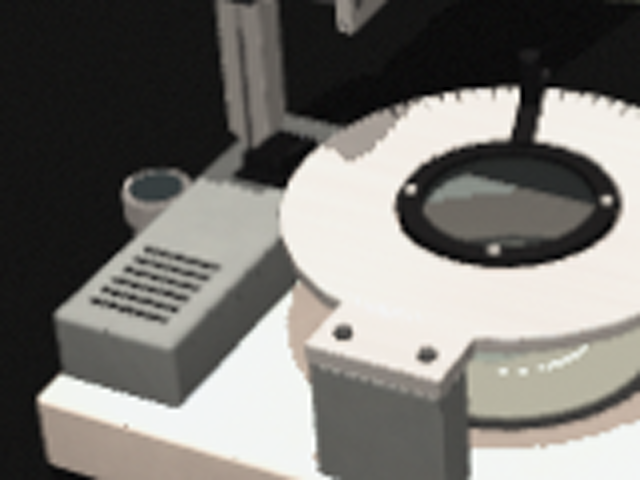

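The fingertips at (260,140) stand just above the rocker's raised rear half, so I'll press down in small steps.

Emit:
{"name": "jog_arm", "arguments": {
  "dr": [
    [0,0,0],
    [0,0,0],
    [0,0,0],
    [0,0,0]
  ],
  "delta_pos": [
    [0,0,0.007],
    [0,0,0.005],
    [0,0,0.003],
    [0,0,0.002]
  ],
  "hand": [-1,-1,-1,-1]
}}

```text
t: 7.82
ee_pos: [0.5041, -0.1962, 0.1172]
ee_rot: [0.004, 0.139, 0.99, -0.002]
force: [-0.9, 0.7, 1.3]
width: 0.005
```

Emit:
{"name": "jog_arm", "arguments": {
  "dr": [
    [0,0,0],
    [0,0,0]
  ],
  "delta_pos": [
    [0,0,0.003],
    [0,0,0.002]
  ],
  "hand": [-1,-1]
}}

```text
t: 7.98
ee_pos: [0.5053, -0.1966, 0.1135]
ee_rot: [0.005, 0.139, 0.99, -0.002]
force: [-0.4, 0.6, 2.1]
width: 0.003
```

```bash
python3 st.py .4998 -.1956 .115 162.8
```

```text
t 7.98 p [ 0.5053 -0.1966  0.1135] yaw_x 164.01 tilt [ 0.009 -0.005 -1.   ] F [-0.37  0.6   2.11] w 0.003
in tool frame rel C: [ 0.0188 -0.1591]
tool delta [ 0.0055 -0.0005 -0.0016]
tool dr deg [-0.14  0.58  1.21]
```

Emit:
{"name": "jog_arm", "arguments": {
  "dr": [
    [0,0.5,0],
    [0,0,0],
    [0,0,0]
  ],
  "delta_pos": [
    [0.003,0,0.002],
    [0.001,0,0.002],
    [0,0,0.002]
  ],
  "hand": [-1,-1,-1]
}}

```text
t: 8.23
ee_pos: [0.5044, -0.1967, 0.112]
ee_rot: [0.004, 0.139, 0.99, -0.002]
force: [-5.3, 1.6, 13.6]
width: 0.004
```

```bash
python3 st.py .4998 -.1956 .111 162.8
```

```text
t 8.23 p [ 0.5044 -0.1967  0.112 ] yaw_x 164.0 tilt [ 0.007 -0.005 -1.   ] F [-5.26  1.62 13.65] w 0.004
in tool frame rel C: [ 0.0196 -0.1593]
tool delta [ 0.0048 -0.0002  0.001 ]
tool dr deg [-0.18  0.46  1.2 ]
```

Emit:
{"name": "jog_arm", "arguments": {
  "dr": [
    [0,0,0],
    [0,0,0],
    [0,0,0],
    [0,0,0],
    [0,0,0],
    [0,0,0],
    [0,0,0],
    [0,0,0],
    [0,0,0],
    [0,0,0],
    [0,0,0]
  ],
  "delta_pos": [
    [0,0,-0.01],
    [0,0,-0.03],
    [0,0,-0.04],
    [0,0,-0.04],
    [0,0,-0.02],
    [0,-0.04,0],
    [0,-0.04,0],
    [0,-0.04,0],
    [0,-0.04,0],
    [0,-0.02,0],
    [0,0,0]
  ],
  "hand": [-1,-1,-1,-1,-1,-1,-1,-1,-1,-1,-1]
}}

```text
t: 9.15
ee_pos: [0.4517, -0.3746, 0.2652]
ee_rot: [0.004, 0.135, 0.991, -0.005]
force: [-0.7, 0.1, 1.2]
width: 0.001
```

```bash
python3 st.py;python3 screws.py; python3 - <<'E'
from workcell import eyes
import cv2,pickle
c=eyes.camera("top"); pickle.dump(c,open("top3.pkl","wb")); cv2.imwrite("pics/t7.png",cv2.resize(c["img"][150:345,230:490,::-1],None,fx=3,fy=3,interpolation=cv2.INTER_CUBIC))
c=eyes.camera("scene"); pickle.dump(c,open("scene3.pkl","wb"));cv2.imwrite("pics/s7.png",cv2.resize(c["img"][190:340,155:415,::-1],None,fx=3,fy=3,interpolation=cv2.INTER_CUBIC))
E
sed 's/top.pkl/top3.pkl/' m2.py > m3.py; sed -i 's/abs(P\[...,0\]-.52)<.08)&(abs(P\[...,1\])<.12)/abs(P[...,0]-.48)<.04)\&(abs(P[...,1]+.05)<.05)/; s/(305,338,258,280)/(343,372,270,300)/' m3.py; python3 m3.py
python3 - <<'E'
import pickle
from h import *
for f in("scene.pkl","scene3.pkl"):
    c=pickle.load(open(f,"rb"));P=cloud(c);
    Cx=np.array([.5672,-.0489]);a=np.radians(-17.2);Rm=np.array([[np.cos(a),np.sin(a)],[-np.sin(a),np.cos(a)]])
    q=(P[...,:2]-Cx)@Rm.T
    for x in(-52,-32,-25,-22):
        k=(abs(q[...,0]*1e3-x)<3)&(abs(q[...,1]*1e3+160)<9)&(P[...,2]>.08); print(f,x,k.sum(),np.median(P[k][:,2]).round(4) if k.any() else 0)
for f in("top.pkl","top3.pkl"):
    c=pickle.load(open(f,"rb"));P=cloud(c);q=(P[...,:2]-Cx)@Rm.T
    for x in(-55,-25):
        k=(abs(q[...,0]*1e3-x)<4)&(abs(q[...,1]*1e3+160)<9)&(P[...,2]>.08); print(f,x,k.sum(),np.mean(P[k][:,2]).round(4))
E
```

```text
t 9.15 p [ 0.4517 -0.3746  0.2652] yaw_x 164.5 tilt [ 0.006 -0.012 -1.   ] F [-0.7   0.07  1.16] w 0.001
in tool frame rel C: [ 0.0242 -0.3447]
[(np.float64(30.4), 16, 0.0497), (np.float64(300.1), 17, 0.049), (np.float64(209.2), 16, 0.0496)]
[(np.float64(1.0), 16, 0.0494), (np.float64(270.3), 15, 0.049), (np.float64(90.4), 16, 0.0497)]
ring C [ 0.56715884 -0.04886538] r 0.05536115949255641 81
post px 36 357.97222222222223 292.0833333333333 [ 0.4817798  -0.04877673  0.17183549] [[ 0.48182235 -0.04867216  0.173     ]]
base ((572.7564086914062, -88.82130432128906), (337.6632385253906, 297.0821838378906), 72.73953247070312)
[[ 380.8097   -205.9752  ]
 [ 664.513    -294.12427 ]
 [ 764.7031     28.332596]
 [ 480.99982   116.48166 ]]
housing ((539.484375, -205.75051879882812), (72.79447174072266, 218.87774658203125), 72.78301239013672)
[[ 424.17615 -208.12387]
 [ 633.2461  -272.90976]
 [ 654.7926  -203.37717]
 [ 445.72266 -138.59128]]
marker 84 mean [ 0.45066616 -0.05109737] r 0.09380248994144526 0.12926884809673947
   0.0938 11 180.83
   0.1058 2 181.74
   0.1098 9 181.39
   0.1138 12 181.09
   0.1178 23 180.81
   0.1218 19 181.32
   0.1258 8 181.24
rocker 273 mean [ 0.48189354 -0.18919152] r 0.1467914856641983 0.18096984409748076
lever 227 mean [ 0.504909   -0.04897276] r 0.04544224015607067 0.09738126967290976
   0.0454 42 178.72
   0.0494 60 179.7
   0.0534 24 180.36
   0.0574 9 179.96
   0.0614 8 180.34
   0.0654 8 180.24
   0.0694 12 180.12
   0.0734 8 180.02
   0.0774 10 180.61
   0.0814 11 180.86
   0.0854 12 181.04
   0.0894 12 180.93
   0.0934 11 180.57
scene.pkl -52 8 0.1046
scene.pkl -32 8 0.1093
scene.pkl -25 21 0.1041
scene.pkl -22 42 0.1031
scene3.pkl -52 11 0.109
scene3.pkl -32 18 0.1049
scene3.pkl -25 17 0.1032
scene3.pkl -22 29 0.1005
top.pkl -55 38 0.1028
top.pkl -25 38 0.1087
top3.pkl -55 41 0.1089
top3.pkl -25 39 0.1037
```

View pics/t7.png

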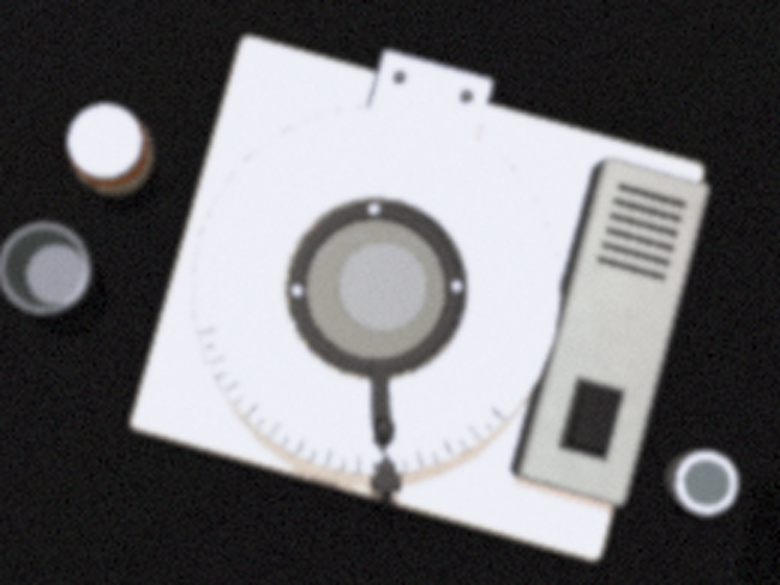

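View pics/s7.png

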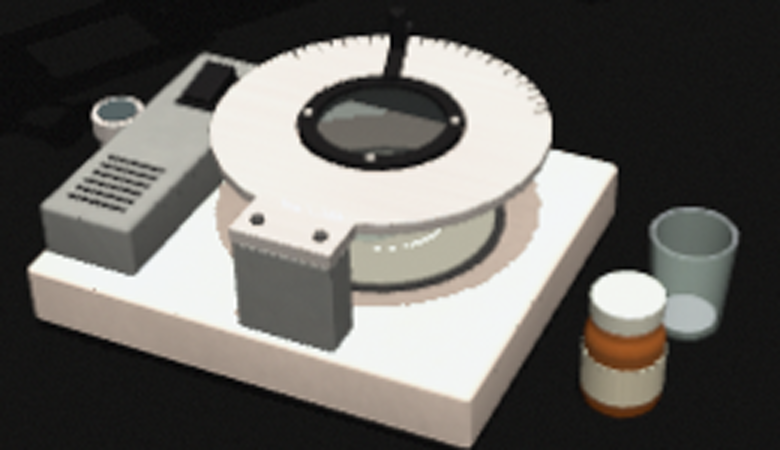

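```bash
python3 - <<'E'
import pickle
from h import *
C=np.array([.56718,-.04888])
from workcell import eyes
ims=[];
for _ in range(6): c=eyes.camera("top"); ims.append(c["img"].astype(float).mean(2))
g=np.mean(ims,0)
for v in range(272,318):
    row=g[v,345:374]; bg=np.median(np.r_[row[:6],row[-6:]]); w=np.clip(bg*.85-row,0,None)
    if w.sum()<40 or bg<120: continue
    u=(w*np.arange(345,374)).sum()/w.sum(); z=.141 if v<300 else .137
    q=plane(c,[(u,v)],z)[0,:2]-C; print(v,round(u,2),"r",np.hypot(*q).round(4),"th",(np.degrees(np.arctan2(q[1],q[0]))%360).round(2),int(w.sum()))
E
```

```text
273 355.25 r 0.051 th 178.34 616
274 355.42 r 0.0529 th 178.7 1092
275 355.57 r 0.0547 th 178.98 1083
276 355.96 r 0.0566 th 179.7 835
277 356.14 r 0.0585 th 180.0 701
278 356.19 r 0.0603 th 180.04 660
279 356.22 r 0.0622 th 180.03 651
280 356.22 r 0.064 th 179.99 655
281 356.25 r 0.0659 th 179.99 667
282 356.29 r 0.0678 th 180.02 683
283 356.32 r 0.0696 th 180.02 688
284 356.33 r 0.0715 th 180.0 688
285 356.37 r 0.0733 th 180.01 700
286 356.46 r 0.0752 th 180.11 712
287 356.56 r 0.077 th 180.2 723
288 356.65 r 0.0789 th 180.29 755
289 356.76 r 0.0808 th 180.39 814
290 356.94 r 0.0826 th 180.57 843
291 357.18 r 0.0845 th 180.83 857
292 357.37 r 0.0864 th 181.01 871
293 357.47 r 0.0882 th 181.08 875
294 357.44 r 0.0901 th 180.99 871
295 357.38 r 0.0919 th 180.87 863
296 357.27 r 0.0938 th 180.7 803
297 357.17 r 0.0956 th 180.54 630
298 357.09 r 0.0974 th 180.41 378
299 357.08 r 0.0993 th 180.37 172
300 357.37 r 0.1014 th 180.83 58
302 358.15 r 0.1051 th 181.54 87
303 358.26 r 0.107 th 181.6 202
304 358.1 r 0.1088 th 181.39 387
305 357.96 r 0.1107 th 181.21 543
306 358.03 r 0.1125 th 181.22 572
307 358.22 r 0.1144 th 181.36 584
308 358.37 r 0.1163 th 181.45 724
309 358.25 r 0.1181 th 181.3 849
310 358.14 r 0.1199 th 181.15 939
311 358.1 r 0.1218 th 181.08 1067
312 357.71 r 0.1236 th 180.7 1162
313 355.98 r 0.1254 th 179.2 1120
314 353.25 r 0.1273 th 176.9 983
315 351.55 r 0.1293 th 175.51 1021
316 351.37 r 0.1312 th 175.41 1125
317 351.85 r 0.133 th 175.84 1289
```

The lever reads about 180.2° and the marker about 181.4°. That is within tolerance, but there's plenty of time left, so I'll add a nudge of about 1° for margin.

Emit:
{"name": "jog_arm", "arguments": {
  "dr": [
    [0,0,0],
    [0,0,0],
    [0,0,0],
    [0,0,0],
    [0,0,0],
    [0,0,0],
    [0,0,0],
    [0,0,0],
    [0,0,0],
    [0,0,-6],
    [0,0,-6],
    [0,0,-4]
  ],
  "delta_pos": [
    [0.006,0.04,0],
    [0.007,0.04,0],
    [0.008,0.04,0],
    [0.008,0.04,0],
    [0.008,0.04,0],
    [0.008,0.04,0],
    [0.008,0.04,0],
    [0.008,0.04,0],
    [0.007,0.03,0],
    [0,0,0],
    [0,0,0],
    [0,0,0]
  ],
  "hand": [-1,-1,-1,-1,-1,-1,-1,-1,-1,-1,-1,-1]
}}

```text
t: 10.6
ee_pos: [0.4785, 0.0034, 0.2614]
ee_rot: [0.006, -0.019, 1.0, -0.005]
force: [-0.5, -0.4, -0.4]
width: 0.002
```

```bash
python3 st.py .484 -.006 .163 180
```

```text
t 10.6 p [0.4785 0.0034 0.2614] yaw_x -177.85 tilt [ 0.012 -0.009 -1.   ] F [-0.47 -0.36 -0.38] w 0.002
in tool frame rel C: [0.0867 0.0556]
tool delta [-0.004  -0.0087  0.0985]
tool dr deg [-0.54  0.67  2.15]
```

Emit:
{"name": "jog_arm", "arguments": {
  "dr": [
    [-0.5,0.7,2],
    [0,0,0],
    [0,0,0],
    [0,0,0],
    [0,0,0],
    [0,0,0]
  ],
  "delta_pos": [
    [-0.004,-0.005,0],
    [0,0,0.03],
    [0,0,0.03],
    [0,0,0.025],
    [0,0,0.012],
    [0,0,0]
  ],
  "hand": [-1,-1,-1,-1,-1,-1]
}}

```text
t: 11.1
ee_pos: [0.4869, -0.0005, 0.1648]
ee_rot: [0.004, 0.005, 1.0, -0.0]
force: [-0.2, -0.0, 0.3]
width: 0.005
```

```bash
python3 st.py .4848 -.0314 .163 180
```

```text
t 11.1 p [ 0.4869 -0.0005  0.1648] yaw_x 179.4 tilt [ 0.007 -0.001 -1.   ] F [-0.21 -0.03  0.29] w 0.005
in tool frame rel C: [0.0808 0.0475]
tool delta [ 0.0018 -0.0309  0.0019]
tool dr deg [-0.05  0.41 -0.6 ]
```

Emit:
{"name": "jog_arm", "arguments": {
  "dr": [
    [0,0.4,-0.6],
    [0,0,0],
    [0,0,0],
    [0,0,0],
    [0,0,0]
  ],
  "delta_pos": [
    [0.002,-0.008,0.001],
    [0,-0.008,0],
    [0,-0.007,0],
    [0,-0.004,0],
    [0,0,0]
  ],
  "hand": [-1,-1,-1,-1,-1]
}}

```text
t: 11.52
ee_pos: [0.487, -0.0317, 0.1668]
ee_rot: [0.001, 0.003, 1.0, -0.001]
force: [0.1, 1.3, -1.5]
width: 0.004
```

```bash
python3 st.py .4848 -.0330 .163 180; python3 screws.py
```

```text
t 11.52 p [ 0.487  -0.0317  0.1668] yaw_x 179.7 tilt [ 0.003 -0.002 -1.   ] F [ 0.08  1.28 -1.49] w 0.004
in tool frame rel C: [0.0803 0.0168]
tool delta [ 0.0022 -0.0013  0.0038]
tool dr deg [-0.1   0.16 -0.3 ]
[(np.float64(30.4), 16, 0.0497), (np.float64(300.1), 17, 0.049), (np.float64(209.2), 16, 0.0496)]
[(np.float64(1.0), 16, 0.0494), (np.float64(270.3), 15, 0.049), (np.float64(90.3), 17, 0.0497), (np.float64(119.6), 5, 0.0518), (np.float64(136.7), 20, 0.0496)]
```

In contact with the lever not yet moved. Nudging.

Emit:
{"name": "jog_arm", "arguments": {
  "dr": [
    [0,0,0],
    [0,0,0]
  ],
  "delta_pos": [
    [0,-0.002,0],
    [0,0,0]
  ],
  "hand": [-1,-1]
}}

```text
t: 11.73
ee_pos: [0.4872, -0.0333, 0.1675]
ee_rot: [0.002, 0.003, 1.0, -0.0]
force: [0.4, 0.5, -0.3]
width: 0.006
```

```bash
python3 st.py .4848 -.0330 .163 180; python3 screws.py|tail -1
```

```text
t 11.73 p [ 0.4872 -0.0333  0.1675] yaw_x 179.65 tilt [ 0.004 -0.    -1.   ] F [ 0.36  0.5  -0.25] w 0.006
in tool frame rel C: [0.0801 0.0152]
tool delta [0.0024 0.0002 0.0045]
tool dr deg [-0.02  0.23 -0.35]
[(np.float64(2.1), 16, 0.0495), (np.float64(271.2), 14, 0.0492), (np.float64(91.3), 17, 0.0495), (np.float64(123.4), 15, 0.0504), (np.float64(141.3), 24, 0.0494)]
```

Moved by 1.0°. Backing off, going up, and moving clear to the right.

Emit:
{"name": "jog_arm", "arguments": {
  "dr": [
    [0,0,0],
    [0,0,0],
    [0,0,0],
    [0,0,0],
    [0,0,0],
    [0,0,0],
    [0,0,0],
    [0,0,0],
    [0,0,0],
    [0,0,0]
  ],
  "delta_pos": [
    [0,0.012,0],
    [0,0.012,0],
    [0,0,-0.02],
    [0,0,-0.035],
    [0,0,-0.03],
    [0,0.03,0],
    [0,0.04,0],
    [0,0.04,0],
    [0,0.04,0],
    [0,0.03,0]
  ],
  "hand": [-1,-1,-1,-1,-1,-1,-1,-1,-1,-1]
}}

```text
t: 12.62
ee_pos: [0.4896, 0.1805, 0.2596]
ee_rot: [0.006, 0.008, 1.0, -0.001]
force: [1.1, -0.6, 0.1]
width: 0.002
```

Emit:
{"name": "jog_arm", "arguments": {
  "dr": [
    [0,0,0],
    [0,0,0],
    [0,0,0],
    [0,0,0]
  ],
  "delta_pos": [
    [0,0.04,0],
    [0,0.04,0],
    [0,0,0],
    [0,0,0]
  ],
  "hand": [-1,-1,-1,-1]
}}

```text
t: 12.95
ee_pos: [0.4875, 0.2724, 0.2608]
ee_rot: [0.008, 0.002, 1.0, 0.001]
force: [0.5, -0.0, 0.2]
width: 0.004
```

```bash
python3 st.py; python3 screws.py; python3 - <<'E'
import pickle
from h import *
C=np.array([.56718,-.04888])
from workcell import eyes
ims=[]
for _ in range(4): c=eyes.camera("top"); ims.append(c["img"].astype(float).mean(2))
g=np.mean(ims,0); a=[];b=[]
for v in list(range(278,286))+list(range(303,311)):
    row=g[v,345:374]; bg=np.median(np.r_[row[:6],row[-6:]]); w=np.clip(bg*.85-row,0,None)
    u=(w*np.arange(345,374)).sum()/w.sum(); z=.141 if v<300 else .137
    q=plane(c,[(u,v)],z)[0,:2]-C; (a if v<300 else b).append(np.degrees(np.arctan2(q[1],q[0]))%360)
print("lever",np.mean(a),"marker",np.mean(b))
cv2.imwrite("pics/t9.png",cv2.resize(c["img"][150:345,230:490,::-1],None,fx=3,fy=3,interpolation=cv2.INTER_CUBIC))
E
```

```text
t 12.95 p [0.4875 0.2724 0.2608] yaw_x 179.79 tilt [ 0.015  0.002 -1.   ] F [ 0.45 -0.    0.23] w 0.004
in tool frame rel C: [0.0808 0.321 ]
[(np.float64(30.4), 16, 0.0497), (np.float64(300.1), 17, 0.049), (np.float64(209.2), 16, 0.0496)]
[(np.float64(2.1), 16, 0.0494), (np.float64(271.2), 14, 0.0492), (np.float64(91.3), 17, 0.0497)]
lever 181.37746160893303 marker 181.3225168240227
```

View pics/t9.png

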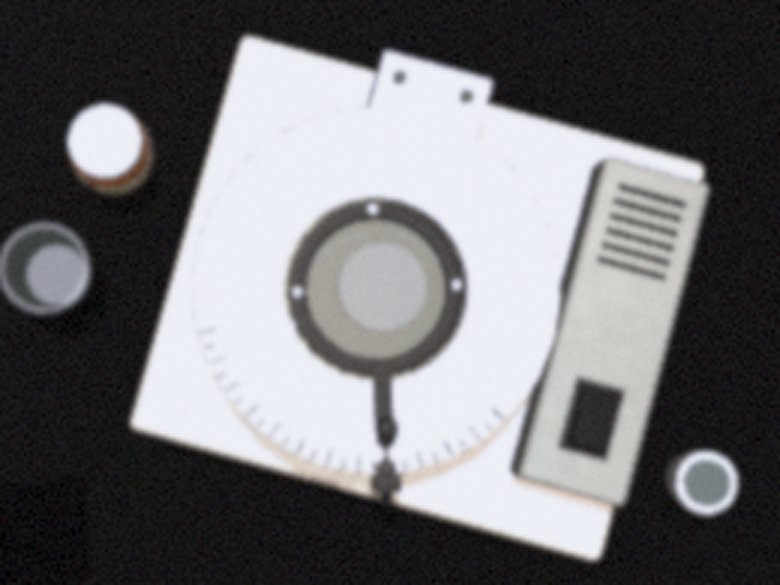

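The lever's point at (386,445) now lines up with the tooth at (386,458), reading 181.4° against 181.3°. Nothing else looks moved, and the arm is clear on the left. (I had said right; I used the left side, at height.)

```bash
python3 -c "
from workcell import order
print(order.close_job())"
```

```text
the job is handed in; nothing more can be done
None
```

The strain viewer is set: the analyser lever points at the limit marker and the lamp's rocker is pressed over to on. I handed the job in at about 13 s of the 54 s allowed; it reports no verdict.

- **Lever:** I pushed it round by the thumb post with the fingers shut. After the first pass it stood about 1° short, so I added a small nudge. The last pictures put the lever at 181.4° and the marker at 181.3°. The ring screws suggest the lever is up to about 0.5° off that, still well inside the 2.5° limit.
- **Rocker:** I pressed it down to its stop with about 14 N. Depth readings before and after show the two ends have swapped heights (about 103/109 mm, now 109/104 mm), which fits fully on. I did not repeat that depth reading after the nudge, but the last picture shows the rocker unchanged.
- **Everything else:** In the last top picture the viewer, marker, glass blank, beaker, jar and loupe look to be where they started. The ring axis and control housing, measured before the nudge, were within about 0.2 mm of their starting positions.
- **Arm:** It finished about 0.26 m above the bench to the left of the viewer, touching nothing.

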